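# Open the caked-up sample jar at the finds table

### The arm

A 6-joint arm with a two-finger parallel gripper is mounted at the origin on the work surface. World frame = base frame: x ahead of the robot, y to its left, z up, the work surface at z = 0. Lengths are in mm, angles in degrees, forces in N, time in s.
With the tool pointing down it reaches from about 350 to 725 mm from the base axis. Payload 6 kg.
Tool frame: the origin (TCP) lies on the centre line of the jaws, within the pads' length; the fingertips stand 19 mm ahead of it and the grasp point (between the pads) is the TCP; y points along the fingers, z is the direction in which the jaws open and shut, and the axes are right-handed (so a half turn about y gives the same grasp; the last joint's range is limited). The gripper opens to 85 mm and grips with 20 to 120 N. Pads are 22 mm wide; open, the fingers measure 114 mm over their backs; the gripper's body (76 mm by 85 mm) begins 54 mm behind the grasp point. The pads swing forward as they close: fully open they stand 13 mm farther back than shut.
Start: joints at [91.599, 2.303, 4.859, 0, -92.561, -19.12], TCP at [180.607, 572.151, 250.261] pointing down, gripper open.
Joint ranges: [-146.85, 146.85], [-73.84, 115.35], [-62.03, 85.46], [-188.31, 113.3], [-161.28, -10.13], [-171.36, 171.36]. Speed limits (degrees/s): [147.25, 147.25, 172.46, 180, 180, 180].

### API

Orientations are given as a 3x3 rotation matrix whose columns are the frame's x, y, z axes.
In Python, from plant import get_obs, capture, finish_job gives the robot as it stands. The module is installed in compiled form; this text tells all that it offers.
- The arm moves only by the tool play_rows, never from a script. Its arguments are lists of equal length, an entry for each row: "xyz": the shift along the tool's x, y, z in mm, a list of three; "angular": the turn, a rotation vector about the tool's x, y, z in degrees, a list of three. In form: {"xyz": [[dx, dy, dz], ...], "angular": [[ax, ay, az], ...]}. A call has exactly 5 rows; each row shifts and turns the commanded pose from where the row before left it, along the tool's axes as they then stand; what a row does not reach is not made up. A row lasts 1/10 s, in which the tool goes at most 50 mm and 8.59 degrees, less where a joint would pass 70% of its speed; a pose out of reach is approached as far as the arm can. A call with a gripper value outside its range is refused whole. "hand" is the opening, from 0 (shut) to 1 (fully open), set as the call begins (left out, the last holds). The fingers move at their own pace and stop on an object; the grip force is fixed at half the most. Time passes only in rows, so rows that do not move let the fingers close, or fill a call up. It gives the time, the measured TCP pose, the force and the opening at its end, in the units of the state.
- get_obs(): the state, without advancing time (a new reading comes with each control period).
- capture(name): name is "scene" or "top" or "wrist"; returns a dict with "image" (400x640x3 uint8, blue, green, red), "range_z" (400x640 float32, mm along the optical axis (not along the pixel's ray), 0 where there is no reading), "mtx" (3x3 intrinsics, pixels), "origin" and "rotation" of the camera in the world. Camera axes: x right, y down, z forward; pixel columns grow to the right and rows downward; lengths in mm; the calibration is good to about 2 mm. A picture is of the moment at which its call begins.
- finish_job(): hands the job in, once; it reports no verdict.
The state is a dict: "t": time; "joints": joint angles; "joint_velocities": joint speeds; "effort": joint torques, N m; "eef_pos": TCP position; "ee_rot": TCP orientation; "contact_force": force on the tool from outside, world axes, zero at the start; "moment": the same for the moment, N m; "opening": opening from 0.0 (shut) to 1.0 (fully open).
Only numpy, scipy, OpenCV 4.12 (cv2) and the standard library are available. Lean on these libraries where they do the work, as an engineer would, in place of code of your own. Each camera call takes 0.05 s, during which the arm holds its last target.

### The job

Open the square white sample jar that sits in the plywood stand: its black cap is caked fast, so grip it firmly, break it loose with a short hard twist anticlockwise (seen from above), then turn it on lightly until you feel its end stop, without pressing, pulling or wrenching hard on it. Then lift it off and set it down flat, open side down, in the metal tray, without dropping it. Leave the jar seated in its stand, not lifted or tipped, and leave everything else on the table alone.

Things in the scene. Friction and masses are not known exactly. Their poses are not given: they have to be found in the camera images.
- cap_center (a point): black cap of the square jar: round inverted cup, 58 mm diameter, 35 mm high, ribbed side; the point is on its axis, half-way up (17.5 mm below its top). z up, x a fixed direction on the cap, along the jar's x at the start. 60 g. Twist-off lug cap: two lugs inside catch under two lands on the neck. Grip it firmly (35 N or more) across from above; 12 mm of free neck lies below its rim
- cap_top (a point): centre of the cap's top face. How it turns (anticlockwise from above opens): after about 0.1 rad of play it is caked fast: it takes 0.6 to 1.2 N m to break it loose, felt as a drop of the torque at about 0.25 rad, with some rubbing to 0.5 rad; then it turns with under 0.2 N m up to a firm end stop, 0.75 to 1.75 rad from the start in all, which differs from jar to jar and cannot be seen
- jar_top (a point): point on the jar's axis 113 mm above its underside, where the closed cap's top is. At the end stop, or within the last 0.15 rad before it, the cap lifts straight off (clear of the lands after 15 mm, of the neck after 25 mm); earlier the lugs hold and an upward pull lifts the jar. Over 80 N in all between cap and jar (over about 1.8 N m at the stop) is wrenching
- jar: square white plastic sample jar, 66 x 66 mm, 66 mm high to the shoulder, then a neck 37 mm in diameter to 90 mm, with a small central boss on top to 97 mm; origin at the centre of its underside, z up, x and y square to its sides. 0.4 to 0.75 kg. Loose, with 1 mm of play all round in the stand's pocket, which keeps it from turning
- stand: plywood stand screwed to the table, 106 x 106 x 37 mm, with a square pocket 68 x 68 mm, 25 mm deep, that holds the jar; origin at the centre of its underside, on the table
- tray_floor (a point): shallow square dark steel tray fixed to the table, 164 x 164 mm outside, 154 mm inside, 16 mm high, empty; the point is the centre of its inner floor, 5 mm above the table; x and y square to its sides
- sherd_a: terracotta potsherd about 50 x 40 x 9 mm lying flat on the near side between stand and tray; a bystander; origin at its underside
- sherd_b: terracotta potsherd about 55 x 35 x 10 mm lying flat on the far side; a bystander; origin at its underside
- sherd_c: grey-brown potsherd about 60 x 45 x 8 mm, to the robot's right; a bystander; origin at its underside
- bone: brown animal bone about 135 mm long, 20 mm high, to the left; a bystander; origin at its underside
- brush: hand brush lying on the right; a bystander; origin at its underside
- spatula: spatula lying far left; a bystander; origin at its underside
- small_jar: small round closed jar, diameter 44 mm, 60 mm high, to the left; a bystander, not the jar to open; origin at its underside
Mind the look-alikes: they are no part of the job. Several things look just like the stand: the one meant starts farthest to the robot's left.

How it is judged:
By the outcome, as a careful person would: the job done as asked, in the order asked, and still so for the second after the job is handed in, with the robot touching nothing.
It also fails if it takes over 64 s, if anything falls off the work surface, if the arm or the gripper's body presses on something with over 40 N, if the wrist force passes 120 N, or if a joint passes its speed limit or range.

## Working session

There is one attempt and no reset: what is moved stays moved. The work goes in short steps, Python scripts to look and compute and a tool call to move; the robot and the scene stay as the last step left them, time stands still between calls to the robot, and variables do not carry over. Pictures are saved under pics/ and viewed, and the job is handed in when it is done.

Besides the shell and the picture viewer there is one more tool, called after "Request:" by a JSON object that holds its "fn" and its "kwargs", one argument or row to a line. play_rows: Moves the arm, as the interface text tells. Its arguments: {"type":"object","properties":{"xyz":{"type":"array","items":{"type":"array","items":{"type":"number"}}},"angular":{"type":"array","items":{"type":"array","items":{"type":"number"}}},"hand":{"type":"number"}},"required":["xyz","angular"]}

```bash
mkdir -p pics
cat > h.py <<'E'
import numpy as np, cv2
from plant import get_obs, capture, finish_job
np.set_printoptions(precision=3,suppress=True)
def save(c,n): cv2.imwrite('pics/'+n+'.png',c['image'])
def pt(c,u,v,z):  # ray onto plane z
    K=np.array(c['mtx']);d=np.array(c['rotation'])@np.linalg.solve(K,np.array([u,v,1.]));o=np.array(c['origin']).ravel()
    return o+d*(z-o[2])/d[2]
def cloud(c):
    K=np.array(c['mtx']);r=c['range_z'];v,u=np.mgrid[:r.shape[0],:r.shape[1]]
    P=np.stack([(u-K[0,2])/K[0,0]*r,(v-K[1,2])/K[1,1]*r,r],-1)
    W=P@np.array(c['rotation']).T+np.array(c['origin']).ravel(); W[r<=0]=np.nan
    return W
E
python3 - <<'E'
from h import *
o=get_obs()
for k in o: print(k,np.array(o[k]))
for n in ['scene','top','wrist']:
    c=capture(n);save(c,n+'0');print(n,c['origin'],np.array(c['rotation']).tolist(),c['mtx'])
    np.savez('/tmp/'+n+'0.npz',**c)
E
```

```text
t 0.0
joints [ 91.599   2.338   4.801  -0.027 -92.563 -19.12 ]
joint_velocities [-0.091 -0.044 -0.059 -0.003  0.101 -0.028]
effort [  0.    -36.821  34.742   6.933  -0.005   0.   ]
eef_pos [180.462 571.894 249.275]
ee_rot [[-0.954 -0.    -0.301]
 [ 0.301 -0.002 -0.954]
 [-0.    -1.     0.002]]
contact_force [ 0.066 -0.19  -0.851]
moment [-0.023 -0.01  -0.044]
opening 0.999959922371366
scene [1190.772 -413.57   882.152] [[0.4480580075179285, 0.6082848033521969, -0.6551592324846247], [0.8939080584411349, -0.31559108904395355, 0.3183247517395586], [-0.01313030666298912, -0.7282800714881811, -0.6851538020912571]] [[379.385   0.    323.712]
 [  0.    379.385 195.815]
 [  0.      0.      1.   ]]
top [ 264.696  -61.46  1191.352] [[-0.022365334602574897, -0.9834182181503566, 0.17996777494344018], [-0.9997439265543399, 0.022620282356753705, -0.0006357230619710327], [-0.0034457402434966786, -0.17993590813419816, -0.9836723010424232]] [[390.687   0.    311.556]
 [  0.    390.687 208.1  ]
 [  0.      0.      1.   ]]
wrist [249.91  549.711 373.068] [[-0.30110084008155574, -0.9148735171178582, -0.26896975997048767], [-0.953590622687265, 0.28940452256228677, 0.08312608882540785], [0.001791207719999466, 0.2815163760723259, -0.9595547517354126]] [[347.343   0.    310.426]
 [  0.    347.343 203.633]
 [  0.      0.      1.   ]]
```

View pics/top0.png

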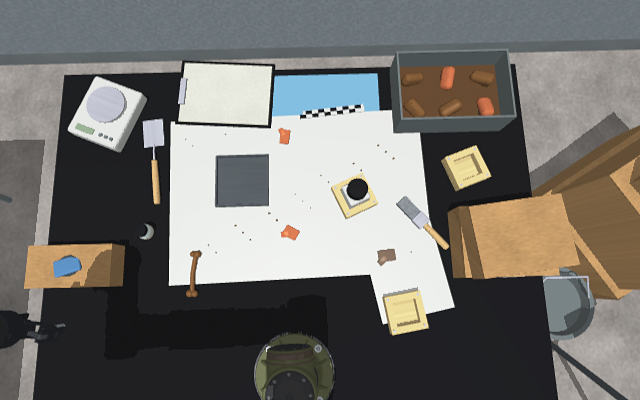

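View pics/scene0.png

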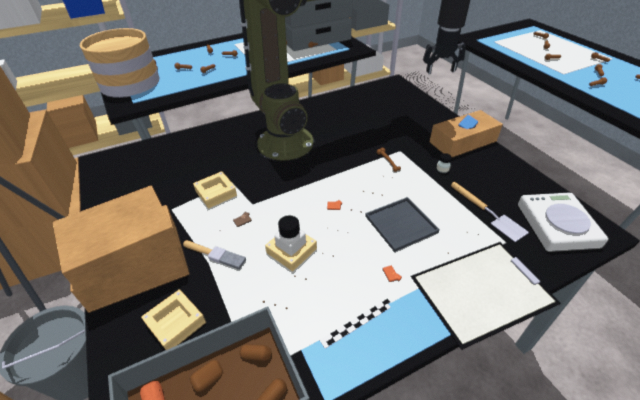

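View pics/wrist0.png

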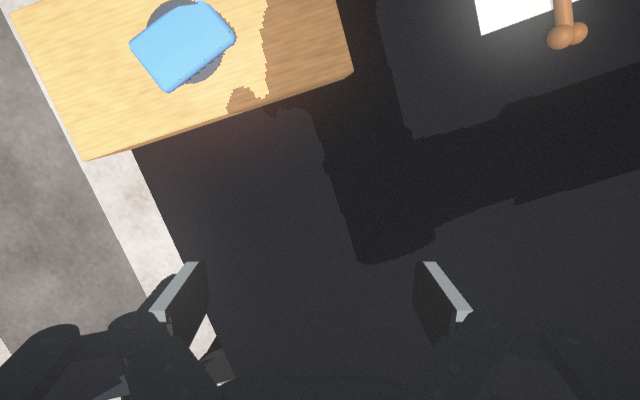

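Top view: the jar with its black cap is at about (357,188) in the leftmost of three stands. The tray is at (242,181), sherds at (284,136), (290,232) and (386,257), and the brush at (424,220). The scene view agrees: cap at (289,227), tray at (402,223). Next I measure from the depth data.

```bash
python3 - <<'E'
from h import *
def ld(n): return dict(np.load('/tmp/%s0.npz'%n))
for n,box,tb in [('top',(335,168,380,215),(205,145,280,215)),('scene',(270,210,310,250),(360,190,445,255))]:
    c=ld(n);W=cloud(c);im=c['image']
    x0,y0,x1,y1=box
    sub=W[y0:y1,x0:x1].reshape(-1,3);z=sub[:,2];z=z[np.isfinite(z)]
    print(n,'z pct',np.percentile(z,[1,10,50,90,99]))
    m=(im.max(2)<60); mm=np.zeros_like(m);mm[y0:y1,x0:x1]=m[y0:y1,x0:x1]
    P=W[mm];P=P[np.isfinite(P).all(1)]
    zt=np.percentile(P[:,2],95);print('cap top z',zt,mm.sum())
    T=P[P[:,2]>zt-8]; (cx,cy),r=cv2.minEnclosingCircle(T[:,:2].astype(np.float32));print('cap top pts',T.mean(0),len(T),cx,cy,r)
    # stand, yellow
    hsv=cv2.cvtColor(im,cv2.COLOR_BGR2HSV)
    X0,Y0,X1,Y1=(325,165,385,225) if n=='top' else (260,220,325,275)
    s=np.zeros_like(m);s[Y0:Y1,X0:X1]=((hsv[...,1]>40)&(hsv[...,0]<35)&(hsv[...,2]>90))[Y0:Y1,X0:X1]
    S=W[s];S=S[np.isfinite(S).all(1)];print('stand z',np.percentile(S[:,2],[5,50,95]))
    S=S[(S[:,2]>30)&(S[:,2]<45)];print('stand rect',cv2.minAreaRect(S[:,:2].astype(np.float32)),len(S))
    # jar white
    # tray
    X0,Y0,X1,Y1=tb
    t=np.zeros_like(m);t[Y0:Y1,X0:X1]=(im.max(2)<130)[Y0:Y1,X0:X1]
    cs,_=cv2.findContours(t.astype(np.uint8),0,1);k=max(cs,key=cv2.contourArea)
    q=np.array([pt(c,u,v,16)[:2] for u,v in k[:,0]],np.float32);print('tray rect',cv2.minAreaRect(q))
    F=W[t];F=F[np.isfinite(F).all(1)];print('tray z',np.percentile(F[:,2],[5,50,95]))
E
python3 - <<'E'
from h import *
c=dict(np.load('/tmp/wrist0.npz'))
o=get_obs();R=np.array(o['ee_rot']);print('cam in tool',R.T@(c['origin'].ravel()-np.array(o['eef_pos'])));print(R.T@c['rotation'])
E
```

```text
top z pct [ -4.478  -1.296  34.652 123.491 127.475]
cap top z 127.53266023481683 343
cap top pts [ 513.667 -191.465  124.412] 315 514.38818359375 -191.4373779296875 28.836408615112305
stand z [15.035 36.156 40.357]
stand rect ((514.3931274414062, -191.99232482910156), (106.60742950439453, 106.94779205322266), 23.95037841796875) 594
tray rect ((573.7439575195312, 152.85794067382812), (164.1164093017578, 164.2452850341797), 89.86812591552734)
tray z [ 0.382  4.697 15.795]
scene z pct [ -2.051   0.054  45.616 124.344 127.219]
cap top z 126.70941337145825 364
cap top pts [ 518.998 -196.065  124.544] 237 518.0950317382812 -195.20339965820312 26.976640701293945
stand z [ 3.262 34.14  39.033]
stand rect ((514.0541381835938, -193.34278869628906), (105.45974731445312, 108.23368835449219), 23.786178588867188) 462
tray rect ((580.1448364257812, 146.67245483398438), (170.6270751953125, 166.88092041015625), 0.49335792660713196)
tray z [ 2.319  5.663 15.902]
cam in tool [ -72.92  -123.554    0.505]
[[ 0.     0.96   0.282]
 [-0.    -0.282  0.96 ]
 [ 1.    -0.     0.   ]]
```

```bash
cat >> h.py <<'E'
from scipy.spatial.transform import Rotation as Ro
def plan(p0,R0,p1,n,turn):
    """n rows of equal world shift, turn deg/row about tool y"""
    R=np.array(R0);d=(np.array(p1)-np.array(p0))/n
    out=[]
    for i in range(n):
        out.append((R.T@d).round(1).tolist()); R=R@Ro.from_rotvec([0,np.radians(turn),0]).as_matrix()
    for i in range(0,n,5): print(out[i:i+5])
E
python3 - <<'E'
from h import *
a=np.radians(252.5);z=np.array([np.cos(a),np.sin(a),0]);y=np.array([0,0,-1.]);x=np.cross(y,z)
R=np.stack([x,y,z],1);print(R)
plan([180.6,572.2,250],R,[514,-192,250],20,7)
E
```

```text
[[-0.954  0.    -0.301]
 [ 0.301  0.    -0.954]
 [ 0.    -1.     0.   ]]
[[-27.4, 0.0, 31.4], [-31.0, 0.0, 27.9], [-34.2, 0.0, 23.9], [-36.8, 0.0, 19.5], [-38.9, 0.0, 14.9]]
[[-40.5, 0.0, 10.0], [-41.4, 0.0, 5.0], [-41.7, 0.0, -0.1], [-41.4, 0.0, -5.1], [-40.4, 0.0, -10.1]]
[[-38.9, 0.0, -15.0], [-36.8, 0.0, -19.6], [-34.1, 0.0, -24.0], [-30.9, 0.0, -27.9], [-27.3, 0.0, -31.5]]
[[-23.3, 0.0, -34.6], [-18.9, 0.0, -37.2], [-14.2, 0.0, -39.2], [-9.3, 0.0, -40.6], [-4.3, 0.0, -41.5]]
```

Request:
{"fn": "play_rows", "kwargs": {
  "xyz": [
    [-27.4,0,31.4],
    [-31,0,27.9],
    [-34.2,0,23.9],
    [-36.8,0,19.5],
    [-38.9,0,14.9]
  ],
  "angular": [
    [0,7,0],
    [0,7,0],
    [0,7,0],
    [0,7,0],
    [0,7,0]
  ]
}}

```text
t: 0.65
eef_pos: [264.2, 379.4, 250.0]
ee_rot: [[-0.605, -0.0, -0.796], [0.796, -0.0, -0.605], [-0.0, -1.0, 0.0]]
contact_force: [0.9, -0.2, 0.1]
opening: 1.0
```

Request:
{"fn": "play_rows", "kwargs": {
  "xyz": [
    [-40.5,0,10],
    [-41.4,0,5],
    [-41.7,0,0],
    [-41.4,0,-5],
    [-40.4,0,-10]
  ],
  "angular": [
    [0,7,0],
    [0,7,0],
    [0,7,0],
    [0,7,0],
    [0,7,0]
  ]
}}

```text
t: 1.15
eef_pos: [347.0, 188.3, 250.3]
ee_rot: [[-0.039, 0.0, -0.999], [0.999, 0.001, -0.039], [0.001, -1.0, -0.0]]
contact_force: [1.4, -0.0, -0.1]
opening: 1.004
```

Request:
{"fn": "play_rows", "kwargs": {
  "xyz": [
    [-38.9,0,-15],
    [-36.8,0,-19.6],
    [-34.1,0,-24],
    [-30.9,0,-27.9],
    [-27.3,0,-31.5]
  ],
  "angular": [
    [0,7,0],
    [0,7,0],
    [0,7,0],
    [0,7,0],
    [0,7,0]
  ]
}}

```text
t: 1.65
eef_pos: [430.4, -2.9, 250.3]
ee_rot: [[0.542, 0.0, -0.84], [0.84, 0.0, 0.542], [0.001, -1.0, -0.0]]
contact_force: [0.9, -0.7, 0.2]
opening: 1.0
```

Request:
{"fn": "play_rows", "kwargs": {
  "xyz": [
    [-23.3,0,-34.6],
    [-18.9,0,-37.2],
    [-14.2,0,-39.2],
    [-9.3,0,-40.6],
    [-4.3,0,-41.5]
  ],
  "angular": [
    [0,7,0],
    [0,7,0],
    [0,7,0],
    [0,7,0],
    [0,7,0]
  ]
}}

```text
t: 2.15
eef_pos: [513.9, -194.1, 250.0]
ee_rot: [[0.926, -0.0, -0.377], [0.377, 0.0, 0.926], [-0.0, -1.0, 0.0]]
contact_force: [0.3, 0.4, 0.6]
opening: 0.996
```

Run:
```python
from h import *
o=get_obs();print(o['joints'],o['eef_pos'],np.array(o['ee_rot']))
c=capture('wrist');save(c,'w1');np.savez('/tmp/w1.npz',**c)
o=get_obs();print(o['t'],o['eef_pos'],o['contact_force'],o['moment'])
```

```text
[  0.267  -5.422  -2.735  -0.007 -92.697 -68.092] [ 513.861 -194.069  250.036] [[ 0.926 -0.    -0.377]
 [ 0.377  0.     0.926]
 [-0.    -1.     0.   ]]
2.2 [ 514.672 -198.122  248.28 ] [-2.983  0.596 -2.229] [0.09  0.551 0.019]
```

View pics/w1.png

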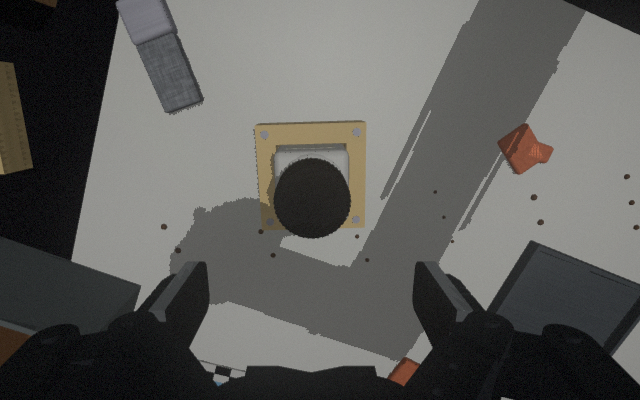

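Wrist view: the cap is at about (312,198), with the stand around it at (310,175). The arm hadn't fully settled, so I let it settle and measure again, then take a second height.

Request:
{"fn": "play_rows", "kwargs": {
  "xyz": [
    [0,0,0],
    [0,0,0],
    [0,0,0],
    [0,0,0],
    [0,0,0]
  ],
  "angular": [
    [0,0,0],
    [0,0,0],
    [0,0,0],
    [0,0,0],
    [0,0,0]
  ]
}}

```text
t: 2.7
eef_pos: [513.5, -191.4, 250.9]
ee_rot: [[0.923, 0.001, -0.384], [0.384, -0.0, 0.923], [0.001, -1.0, -0.0]]
contact_force: [0.2, 0.4, -0.5]
opening: 1.002
```

```bash
cat >> h.py <<'E'
def capfind(c,tag,R=29.0):
    im=c['image'];K=np.array(c['mtx'])
    m=(im.max(2)<75).astype(np.uint8)
    W=cloud(c); ok=np.isfinite(W[...,2])&(W[...,2]>105)&(W[...,2]<150)
    m=(m>0)&ok; m=m.astype(np.uint8); m[260:]=0
    cs,_=cv2.findContours(m,0,1);k=max(cs,key=cv2.contourArea)
    (u,v),r=cv2.minEnclosingCircle(k)
    P=W[m>0];T=P[P[:,2]>np.percentile(P[:,2],90)-5]
    top=np.median(T[:,2]); q=cv2.minEnclosingCircle(T[:,:2].astype(np.float32))
    print(tag,'px',u,v,r,'ray@125',pt(c,u,v,125)[:2],'topz',top,'circle',q)
    return u,v,r
E
python3 - <<'E'
from h import *
o=get_obs();print(o['joints'],o['eef_pos'],np.array(o['ee_rot']))
print(o['contact_force'],o['moment'])
c=capture('wrist');save(c,'w2');np.savez('/tmp/w2.npz',**c)
capfind(c,'w2')
E
```

```text
[  0.569  -5.667  -2.88    0.004 -92.726 -67.996] [ 513.534 -191.427  250.873] [[ 0.923  0.001 -0.384]
 [ 0.384 -0.     0.923]
 [ 0.001 -1.    -0.   ]]
[ 0.2    0.378 -0.535] [-0.089 -0.02   0.02 ]
w2 px 308.5704345703125 197.6047821044922 39.160037994384766 ray@125 [ 512.516 -194.788] topz 124.94889491550538 circle ((515.25, -193.6675262451172), 29.359661102294922)
```

Request:
{"fn": "play_rows", "kwargs": {
  "xyz": [
    [0,15,0],
    [0,15,0],
    [0,15,0],
    [0,10,0],
    [0,0,0]
  ],
  "angular": [
    [0,0,0],
    [0,0,0],
    [0,0,0],
    [0,0,0],
    [0,0,0]
  ]
}}

```text
t: 3.25
eef_pos: [512.6, -192.1, 192.7]
ee_rot: [[0.924, -0.004, -0.382], [0.382, 0.0, 0.924], [-0.003, -1.0, 0.002]]
contact_force: [0.1, -0.2, -0.9]
opening: 0.995
```

Request:
{"fn": "play_rows", "kwargs": {
  "xyz": [
    [0,0,0],
    [0,0,0],
    [0,0,0],
    [0,0,0],
    [0,0,0]
  ],
  "angular": [
    [0,0,0],
    [0,0,0],
    [0,0,0],
    [0,0,0],
    [0,0,0]
  ]
}}

```text
t: 3.75
eef_pos: [513.7, -192.2, 195.6]
ee_rot: [[0.924, 0.0, -0.382], [0.382, -0.0, 0.924], [0.0, -1.0, -0.0]]
contact_force: [-0.1, 0.6, -0.7]
opening: 1.0
```

Run:
```python
from h import *
o=get_obs();print(o['joints'],o['eef_pos'],np.array(o['ee_rot']))
print(o['contact_force'],o['moment'])
c=capture('wrist');save(c,'w3');np.savez('/tmp/w3.npz',**c)
capfind(c,'w3')
```

```text
[  0.479  -5.565  -8.532   0.006 -87.007 -68.001] [ 513.653 -192.249  195.595] [[ 0.924  0.    -0.382]
 [ 0.382 -0.     0.924]
 [ 0.    -1.    -0.   ]]
[-0.08   0.64  -0.664] [ 0.039 -0.033  0.024]
w3 px 309.2540283203125 221.61795043945312 49.169498443603516 ray@125 [ 511.874 -195.132] topz 124.94814865284903 circle ((515.3341674804688, -193.7589874267578), 29.398345947265625)
```

View pics/w3.png

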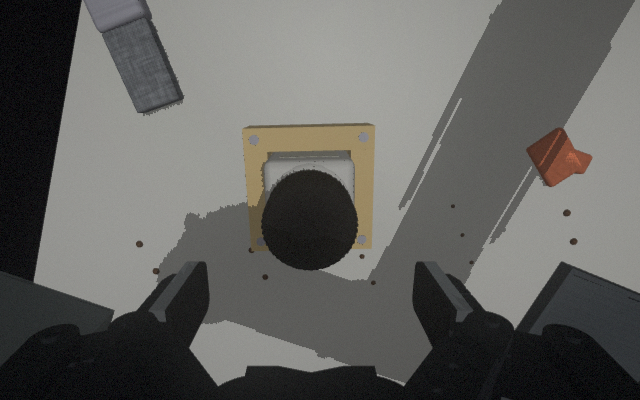

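The wrist view at the lower height shows the cap at (309,222), between pads whose midpoint is at u≈310.5. It is centred to within about 1 mm, and its top is at z≈125 from three views. Descending.

Request:
{"fn": "play_rows", "kwargs": {
  "xyz": [
    [0.4,20,-0.4],
    [0.4,20,-0.4],
    [0,20,0],
    [0,15,0],
    [0,8,0]
  ],
  "angular": [
    [0,0,0],
    [0,0,0],
    [0,0,0],
    [0,0,0],
    [0,0,0]
  ]
}}

```text
t: 4.3
eef_pos: [514.1, -192.6, 110.8]
ee_rot: [[0.924, -0.002, -0.382], [0.382, 0.0, 0.924], [-0.002, -1.0, 0.001]]
contact_force: [-0.5, -0.7, -0.2]
opening: 0.995
```

Request:
{"fn": "play_rows", "kwargs": {
  "xyz": [
    [0,5,0],
    [0,0,0],
    [0,0,0],
    [0,0,0],
    [0,0,0]
  ],
  "angular": [
    [0,0,0],
    [0,0,0],
    [0,0,0],
    [0,0,0],
    [0,0,0]
  ]
}}

```text
t: 4.8
eef_pos: [514.9, -192.7, 108.0]
ee_rot: [[0.924, 0.001, -0.382], [0.382, -0.0, 0.924], [0.001, -1.0, -0.001]]
contact_force: [-0.6, -0.3, 0.7]
opening: 1.003
```

Run:
```python
from h import *
o=get_obs();print(o['eef_pos'],o['contact_force'],o['moment'])
c=capture('wrist');save(c,'w4')
c=capture('scene');cv2.imwrite('pics/s4.png',cv2.resize(c['image'][130:290,180:420],None,fx=3,fy=3))
```

```text
[ 514.909 -192.722  108.031] [-0.551 -0.301  0.662] [-0.03   0.035  0.028]
```

View pics/w4.png

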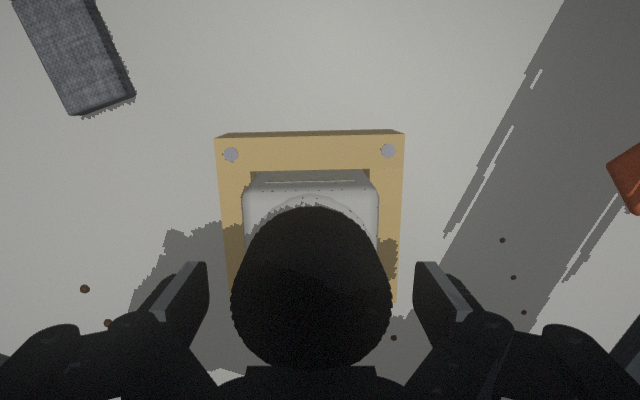

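View pics/s4.png

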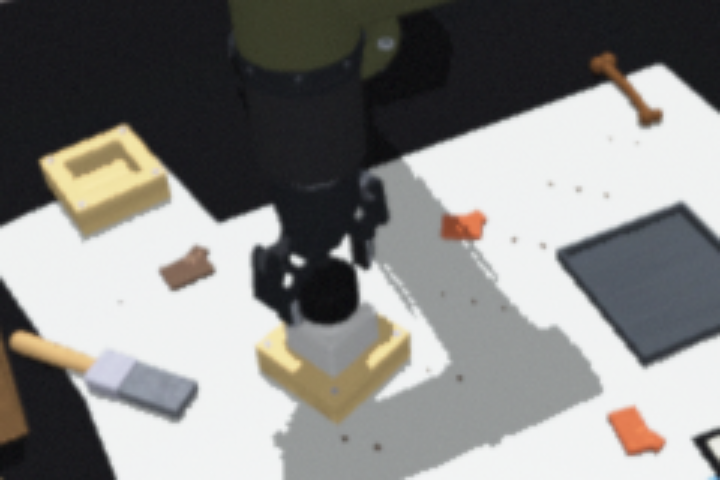

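The cap spans u 231–392 with its midpoint at 311.5, against the jaw midpoint of 310.5, so it is well centred. Closing.

Request:
{"fn": "play_rows", "kwargs": {
  "xyz": [
    [0,0,0],
    [0,0,0],
    [0,0,0],
    [0,0,0],
    [0,0,0]
  ],
  "angular": [
    [0,0,0],
    [0,0,0],
    [0,0,0],
    [0,0,0],
    [0,0,0]
  ],
  "hand": 0
}}

```text
t: 5.4
eef_pos: [514.8, -192.7, 107.7]
ee_rot: [[0.924, 0.001, -0.382], [0.382, -0.0, 0.924], [0.0, -1.0, -0.001]]
contact_force: [-0.1, 0.3, 3.3]
opening: 0.669
```

Request:
{"fn": "play_rows", "kwargs": {
  "xyz": [
    [0,0,0],
    [0,0,0],
    [0,0,0],
    [0,0,0],
    [0,0,0]
  ],
  "angular": [
    [0,0,0],
    [0,0,0],
    [0,0,0],
    [0,0,0],
    [0,0,0]
  ]
}}

```text
t: 5.9
eef_pos: [514.8, -192.7, 107.7]
ee_rot: [[0.924, 0.001, -0.382], [0.382, -0.0, 0.924], [0.0, -1.0, -0.001]]
contact_force: [0.3, 1.0, 6.0]
opening: 0.666
```

Run:
```python
from h import *
o=get_obs();print(o['t'],o['eef_pos'],o['contact_force'],o['moment'],o['opening'],np.array(o['ee_rot']))
```

```text
5.9 [ 514.807 -192.749  107.747] [0.305 1.031 6.014] [ 0.168 -0.011 -0.01 ] 0.6655612080279072 [[ 0.924  0.001 -0.382]
 [ 0.382 -0.     0.924]
 [ 0.    -1.    -0.001]]
```

Request:
{"fn": "play_rows", "kwargs": {
  "xyz": [
    [0,-0.4,0],
    [0,0,0],
    [0,0,0],
    [0,0,0],
    [0,0,0]
  ],
  "angular": [
    [0,-2,0],
    [0,-2,0],
    [0,-2,0],
    [0,-2,0],
    [0,-2,0]
  ]
}}

```text
t: 6.4
eef_pos: [514.6, -192.7, 107.8]
ee_rot: [[0.844, 0.0, -0.536], [0.536, 0.0, 0.844], [0.0, -1.0, 0.0]]
contact_force: [0.5, -0.0, 4.7]
opening: 0.663
```

```bash
cat > st.py <<'E'
from h import *
o=get_obs();R=np.array(o['ee_rot']);print(round(o['t'],2),np.array(o['eef_pos']),'F',np.array(o['contact_force']),'M',np.array(o['moment']),'op',round(o['opening'],4),'yaw',np.degrees(np.arctan2(R[1,2],R[0,2])).round(2),'tilt',R[2].round(3),'j6',o['joints'][5])
E
python3 st.py
```

```text
6.4 [ 514.617 -192.727  107.756] F [ 0.478 -0.018  4.724] M [ 0.251 -0.061 -1.19 ] op 0.6631 yaw 122.43 tilt [ 0. -1.  0.] j6 -57.974251186394696
```

Request:
{"fn": "play_rows", "kwargs": {
  "xyz": [
    [0,0,0],
    [0,0,0],
    [0,0,0],
    [0,0,0],
    [0,0,0]
  ],
  "angular": [
    [0,-3,0],
    [0,-3,0],
    [0,-2,0],
    [0,0,0],
    [0,0,0]
  ]
}}

```text
t: 6.9
eef_pos: [514.5, -192.9, 107.7]
ee_rot: [[0.761, -0.0, -0.648], [0.648, -0.0, 0.761], [-0.0, -1.0, -0.0]]
contact_force: [0.1, -2.0, 4.3]
opening: 0.664
```

```bash
python3 st.py
```

```text
6.9 [ 514.499 -192.901  107.739] F [ 0.121 -1.994  4.274] M [-0.381  0.072 -0.08 ] op 0.6637 yaw 130.41 tilt [-0. -1. -0.] j6 -50.00922292701784
```

The torque rose to 1.19 N m and then dropped to 0.08, so the cap broke loose. Turning on lightly.

Request:
{"fn": "play_rows", "kwargs": {
  "xyz": [
    [0,-0.2,0],
    [0,0,0],
    [0,0,0],
    [0,0,0],
    [0,0,0]
  ],
  "angular": [
    [0,-2,0],
    [0,-2,0],
    [0,-2,0],
    [0,-2,0],
    [0,-2,0]
  ]
}}

```text
t: 7.4
eef_pos: [514.5, -192.7, 107.8]
ee_rot: [[0.636, -0.0, -0.772], [0.772, -0.0, 0.636], [-0.0, -1.0, 0.0]]
contact_force: [0.2, -0.4, 3.2]
opening: 0.664
```

```bash
python3 st.py
```

```text
7.4 [ 514.493 -192.65   107.76 ] F [ 0.176 -0.363  3.197] M [-0.155  0.015  0.02 ] op 0.6636 yaw 140.52 tilt [-0. -1.  0.] j6 -39.911405072992245
```

Request:
{"fn": "play_rows", "kwargs": {
  "xyz": [
    [0,0,0],
    [0,0,0],
    [0,0,0],
    [0,0,0],
    [0,0,0]
  ],
  "angular": [
    [0,-2,0],
    [0,-2,0],
    [0,-2,0],
    [0,-2,0],
    [0,-2,0]
  ]
}}

```text
t: 7.9
eef_pos: [514.5, -192.6, 107.8]
ee_rot: [[0.492, -0.0, -0.871], [0.871, -0.0, 0.492], [-0.0, -1.0, 0.0]]
contact_force: [-0.2, -0.3, 3.4]
opening: 0.665
```

```bash
python3 st.py
```

```text
7.9 [ 514.487 -192.631  107.77 ] F [-0.21  -0.268  3.388] M [-0.108 -0.014  0.013] op 0.6646 yaw 150.52 tilt [-0. -1.  0.] j6 -29.91135583424261
```

Request:
{"fn": "play_rows", "kwargs": {
  "xyz": [
    [0,0,0],
    [0,0,0],
    [0,0,0],
    [0,0,0],
    [0,0,0]
  ],
  "angular": [
    [0,-0.8,0],
    [0,-0.8,0],
    [0,-0.8,0],
    [0,-0.8,0],
    [0,-0.8,0]
  ]
}}

```text
t: 8.4
eef_pos: [514.5, -192.7, 107.8]
ee_rot: [[0.43, -0.0, -0.903], [0.903, -0.0, 0.43], [-0.0, -1.0, 0.0]]
contact_force: [0.3, 0.1, 2.3]
opening: 0.663
```

```bash
python3 st.py
```

```text
8.4 [ 514.502 -192.652  107.778] F [0.293 0.061 2.281] M [-0.117  0.088 -0.04 ] op 0.6631 yaw 154.53 tilt [-0. -1.  0.] j6 -25.898505927641907
```

Request:
{"fn": "play_rows", "kwargs": {
  "xyz": [
    [0,0,0],
    [0,0,0],
    [0,0,0],
    [0,0,0],
    [0,0,0]
  ],
  "angular": [
    [0,-0.7,0],
    [0,-0.7,0],
    [0,-0.7,0],
    [0,-0.7,0],
    [0,-0.7,0]
  ]
}}

```text
t: 8.9
eef_pos: [514.5, -192.7, 107.8]
ee_rot: [[0.374, -0.0, -0.927], [0.927, 0.0, 0.374], [-0.0, -1.0, 0.0]]
contact_force: [-0.9, -0.8, 1.5]
opening: 0.668
```

```bash
python3 st.py
```

```text
8.9 [ 514.499 -192.65   107.767] F [-0.903 -0.762  1.533] M [-0.165  0.066 -0.021] op 0.6679 yaw 158.03 tilt [-0. -1.  0.] j6 -22.394043784660827
```

Request:
{"fn": "play_rows", "kwargs": {
  "xyz": [
    [0,0,0],
    [0,0,0],
    [0,0,0],
    [0,0,0],
    [0,0,0]
  ],
  "angular": [
    [0,-0.7,0],
    [0,-0.7,0],
    [0,-0.7,0],
    [0,-0.7,0],
    [0,-0.7,0]
  ]
}}

```text
t: 9.4
eef_pos: [514.5, -192.7, 107.8]
ee_rot: [[0.317, -0.0, -0.949], [0.949, -0.0, 0.317], [-0.0, -1.0, 0.0]]
contact_force: [-0.5, -0.2, 0.7]
opening: 0.667
```

```bash
python3 st.py
```

```text
9.4 [ 514.493 -192.657  107.781] F [-0.473 -0.166  0.731] M [-0.124  0.026  0.005] op 0.6669 yaw 161.54 tilt [-0. -1.  0.] j6 -18.892960596260036
```

Request:
{"fn": "play_rows", "kwargs": {
  "xyz": [
    [0,0,0],
    [0,0,0],
    [0,0,0],
    [0,0,0],
    [0,0,0]
  ],
  "angular": [
    [0,-0.7,0],
    [0,-0.7,0],
    [0,-0.7,0],
    [0,-0.7,0],
    [0,-0.7,0]
  ]
}}

```text
t: 9.9
eef_pos: [514.6, -192.6, 107.8]
ee_rot: [[0.258, -0.0, -0.966], [0.966, 0.0, 0.258], [0.0, -1.0, 0.0]]
contact_force: [0.8, -0.0, -0.4]
opening: 0.662
```

```bash
python3 st.py
```

```text
9.9 [ 514.553 -192.603  107.789] F [ 0.833 -0.034 -0.388] M [-0.061  0.047  0.034] op 0.6621 yaw 165.04 tilt [ 0. -1.  0.] j6 -15.392714299428238
```

Request:
{"fn": "play_rows", "kwargs": {
  "xyz": [
    [0,0,0],
    [0,0,0],
    [0,0,0],
    [0,0,0],
    [0,0,0]
  ],
  "angular": [
    [0,-0.7,0],
    [0,-0.7,0],
    [0,-0.7,0],
    [0,-0.7,0],
    [0,-0.7,0]
  ]
}}

```text
t: 10.4
eef_pos: [514.6, -192.7, 107.9]
ee_rot: [[0.199, -0.0, -0.98], [0.98, -0.0, 0.199], [-0.0, -1.0, 0.0]]
contact_force: [0.1, -0.0, -0.5]
opening: 0.663
```

```bash
python3 st.py
```

```text
10.4 [ 514.578 -192.674  107.907] F [ 0.117 -0.041 -0.467] M [0.006 0.01  0.023] op 0.663 yaw 168.54 tilt [-0. -1.  0.] j6 -11.893575443285476
```

Request:
{"fn": "play_rows", "kwargs": {
  "xyz": [
    [0,0,0],
    [0,0,0],
    [0,0,0],
    [0,0,0],
    [0,0,0]
  ],
  "angular": [
    [0,-0.7,0],
    [0,-0.7,0],
    [0,-0.7,0],
    [0,-0.7,0],
    [0,-0.7,0]
  ]
}}

```text
t: 10.9
eef_pos: [514.6, -192.7, 107.9]
ee_rot: [[0.139, -0.0, -0.99], [0.99, -0.0, 0.139], [-0.0, -1.0, 0.0]]
contact_force: [-0.2, -0.5, -0.2]
opening: 0.665
```

```bash
python3 st.py
```

```text
10.9 [ 514.587 -192.669  107.927] F [-0.189 -0.5   -0.234] M [ 0.024 -0.003 -0.008] op 0.6652 yaw 172.04 tilt [-0. -1.  0.] j6 -8.392623834100615
```

Request:
{"fn": "play_rows", "kwargs": {
  "xyz": [
    [0,0,0],
    [0,0,0],
    [0,0,0],
    [0,0,0],
    [0,0,0]
  ],
  "angular": [
    [0,-0.7,0],
    [0,-0.7,0],
    [0,-0.7,0],
    [0,-0.7,0],
    [0,-0.7,0]
  ]
}}

```text
t: 11.4
eef_pos: [514.5, -192.7, 107.9]
ee_rot: [[0.078, -0.0, -0.997], [0.997, -0.0, 0.078], [-0.0, -1.0, 0.0]]
contact_force: [-0.7, 0.5, -0.4]
opening: 0.664
```

```bash
python3 st.py
```

```text
11.4 [ 514.527 -192.687  107.911] F [-0.71   0.508 -0.368] M [ 0.047  0.053 -0.032] op 0.6639 yaw 175.53 tilt [-0. -1.  0.] j6 -4.895177376450366
```

Request:
{"fn": "play_rows", "kwargs": {
  "xyz": [
    [0,0,0],
    [0,0,0],
    [0,0,0],
    [0,0,0],
    [0,0,0]
  ],
  "angular": [
    [0,-0.7,0],
    [0,-0.7,0],
    [0,-0.7,0],
    [0,-0.7,0],
    [0,-0.7,0]
  ]
}}

```text
t: 11.9
eef_pos: [514.6, -192.7, 107.9]
ee_rot: [[0.017, 0.0, -1.0], [1.0, -0.0, 0.017], [-0.0, -1.0, -0.0]]
contact_force: [-0.7, 0.2, -0.8]
opening: 0.66
```

```bash
python3 st.py
```

```text
11.9 [ 514.58  -192.746  107.941] F [-0.681  0.232 -0.789] M [-0.097  0.017 -0.533] op 0.6598 yaw 179.01 tilt [-0. -1. -0.] j6 -1.4181983541094534
```

The torque has risen to 0.53 N m at 66.5°. A small further nudge should confirm it is the stop.

Request:
{"fn": "play_rows", "kwargs": {
  "xyz": [
    [0,0,0],
    [0,0,0],
    [0,0,0],
    [0,0,0],
    [0,0,0]
  ],
  "angular": [
    [0,-0.5,0],
    [0,-0.5,0],
    [0,0,0],
    [0,0,0],
    [0,0,0]
  ]
}}

```text
t: 12.4
eef_pos: [514.6, -192.8, 108.0]
ee_rot: [[0.001, 0.0, -1.0], [1.0, -0.0, 0.001], [-0.0, -1.0, -0.0]]
contact_force: [-0.2, -0.2, -1.3]
opening: 0.669
```

```bash
python3 st.py
```

```text
12.4 [ 514.599 -192.751  107.965] F [-0.175 -0.171 -1.277] M [-0.16   0.066 -0.665] op 0.6688 yaw 179.96 tilt [-0. -1. -0.] j6 -0.46278413529914886
```

Request:
{"fn": "play_rows", "kwargs": {
  "xyz": [
    [0,0,0],
    [0,0,0],
    [0,0,0],
    [0,0,0],
    [0,0,0]
  ],
  "angular": [
    [0,-0.5,0],
    [0,-0.5,0],
    [0,0,0],
    [0,0,0],
    [0,0,0]
  ]
}}

```text
t: 12.9
eef_pos: [514.6, -192.7, 107.9]
ee_rot: [[-0.017, 0.0, -1.0], [1.0, -0.0, -0.017], [-0.0, -1.0, 0.0]]
contact_force: [0.3, -1.0, -1.4]
opening: 0.663
```

```bash
python3 st.py
```

```text
12.9 [ 514.585 -192.719  107.942] F [ 0.265 -0.977 -1.393] M [-0.215 -0.005 -0.981] op 0.6626 yaw -179.03 tilt [-0. -1.  0.] j6 0.5423278563995974
```

Torque is 0.98 N m and rising, so this is the end stop, at about 65°. I back off 3° to unload it (within the 8.6° window) and lift gently.

Request:
{"fn": "play_rows", "kwargs": {
  "xyz": [
    [0,0,0],
    [0,0,0],
    [0,0,0],
    [0,-0.5,0],
    [0,-0.5,0]
  ],
  "angular": [
    [0,1,0],
    [0,1,0],
    [0,1,0],
    [0,0,0],
    [0,0,0]
  ]
}}

```text
t: 13.4
eef_pos: [514.5, -192.6, 108.4]
ee_rot: [[0.035, -0.001, -0.999], [0.999, 0.0, 0.035], [0.0, -1.0, 0.001]]
contact_force: [1.5, -1.1, -3.4]
opening: 0.667
```

```bash
python3 st.py
```

```text
13.4 [ 514.475 -192.57   108.371] F [ 1.496 -1.148 -3.422] M [-0.51  -0.436 -0.179] op 0.6665 yaw 178.0 tilt [ 0.    -1.     0.001] j6 -2.430201193715982
```

Request:
{"fn": "play_rows", "kwargs": {
  "xyz": [
    [0,-0.5,0],
    [0,-0.5,0],
    [0,-0.5,0],
    [0,-0.5,0],
    [0,0,0]
  ],
  "angular": [
    [0,0,0],
    [0,0,0],
    [0,0,0],
    [0,0,0],
    [0,0,0]
  ]
}}

```text
t: 13.9
eef_pos: [514.5, -192.5, 110.9]
ee_rot: [[0.035, -0.0, -0.999], [0.999, 0.0, 0.035], [0.0, -1.0, 0.0]]
contact_force: [-0.0, 0.5, -4.6]
opening: 0.664
```

```bash
python3 st.py
python3 - <<'E'
from h import *
c=capture('scene');cv2.imwrite('pics/s5.png',cv2.resize(c['image'][180:280,230:350],None,fx=6,fy=6)[:600])
E
```

```text
13.9 [ 514.467 -192.46   110.872] F [-0.041  0.513 -4.576] M [ 0.247  0.025 -0.093] op 0.6636 yaw 177.99 tilt [ 0. -1.  0.] j6 -2.448005383785626
```

View pics/s5.png

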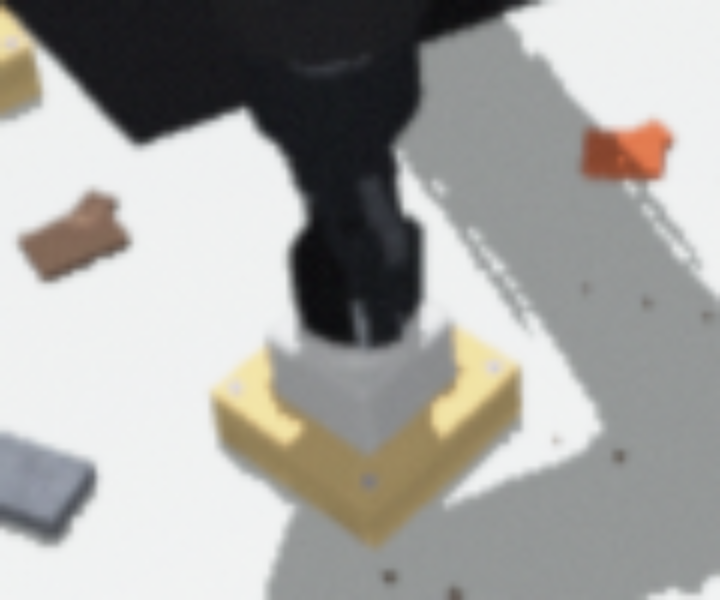

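Fz is −4.6 N, which could be friction or the jar's weight. I check whether the jar's shoulder has risen before lifting further.

Run:
```python
from h import *
c=capture('wrist');save(c,'w6');np.savez('/tmp/w6.npz',**c)
for n in ['w2','w3','w6']:
    c=dict(np.load('/tmp/%s.npz'%n));W=cloud(c);im=c['image']
    d=np.hypot(W[...,0]-514.5,W[...,1]+193)
    z=W[...,2]
    for lo,hi in [(65,90),(30,45),(-5,5)]:
        s=(d<(75 if lo<60 and lo>0 else 45 if lo>0 else 200))&(z>lo)&(z<hi);s[:,:200]=0;s[:,420:]=0;s[255:]=0
        print(n,lo,np.nanmedian(z[s]) if s.any() else None,np.percentile(z[s],[10,90]) if s.any() else '',s.sum())
```

```text
w2 65 77.15316972613806 [73.061 79.559] 1303
w2 30 37.044760552662154 [36.052 38.066] 5256
w2 -5 0.8485287827215586 [-0.152  1.843] 44134
w3 65 77.08479262319426 [72.602 79.688] 1982
w3 30 37.06413076857288 [36.113 37.995] 6864
w3 -5 0.8642273149839639 [-0.096  1.807] 39633
w6 65 77.31414871187201 [72.758 80.729] 4979
w6 30 37.06264504482398 [36.17  37.958] 11244
w6 -5 0.8643003527254223 [-0.036  1.763] 33644
```

View pics/w6.png

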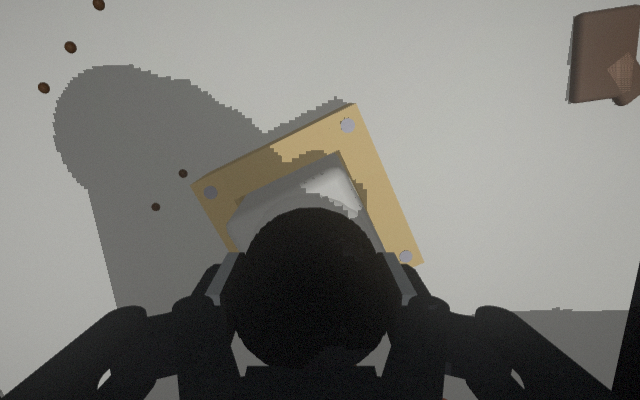

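```bash
python3 - <<'E'
from h import *
for n in ['w2','w3','w6']:
    c=dict(np.load('/tmp/%s.npz'%n));W=cloud(c)
    d=np.hypot(W[...,0]-514.5,W[...,1]+193);z=W[...,2]
    s=(d<48)&(d>22)&(z>70)&(z<90);s[:,200:200]=0;s[255:]=0;s[:,:225]=0;s[:,400:]=0
    h,e=np.histogram(z[s],bins=np.arange(70,88,1));print(n,h)
E
python3 st.py
```

```text
w2 [  8  22  44  72  87  93 227 322 200  87  75  11   0   0   0   0   0]
w3 [ 16  52  91  88 104 176 345 425 311 133 123  33   0   0   0   0   0]
w6 [  48   84  201  232  243  374  763 1017  645  346  428  323   48    4
    0    0    0]
14.0 [ 514.458 -192.492  110.838] F [-0.034  0.005 -5.338] M [ 0.349  0.097 -0.199] op 0.6631 yaw 177.98 tilt [ 0. -1.  0.] j6 -2.4494517494044703
```

Run:
```python
from h import *
for n in ['w3','w6']:
    c=dict(np.load('/tmp/%s.npz'%n));W=cloud(c);d=np.hypot(W[...,0]-514.5,W[...,1]+192.7);z=W[...,2]
    s=(d<24)&(z>115)&(z<140);print(n,s.sum(),np.median(z[s]),np.percentile(z[s],[10,90]))
```

```text
w3 4814 125.03846681398994 [124.278 125.827]
w6 12627 128.10099211110787 [127.407 128.799]
```

The jar's shoulder is unchanged at 77.5 and the cap top went from 125.0 to 128.1, so the cap is coming off. Lifting on.

Request:
{"fn": "play_rows", "kwargs": {
  "xyz": [
    [0,-0.6,0],
    [0,-0.6,0],
    [0,-0.6,0],
    [0,-0.6,0],
    [0,-0.6,0]
  ],
  "angular": [
    [0,0,0],
    [0,0,0],
    [0,0,0],
    [0,0,0],
    [0,0,0]
  ]
}}

```text
t: 14.5
eef_pos: [514.6, -192.8, 114.2]
ee_rot: [[0.035, 0.0, -0.999], [0.999, -0.0, 0.035], [-0.0, -1.0, -0.0]]
contact_force: [-0.0, 0.5, -3.0]
opening: 0.666
```

```bash
cat > chk.py <<'E'
from h import *
import st
c=capture('wrist');W=cloud(c);z=W[...,2];o=get_obs()['eef_pos']
d=np.hypot(W[...,0]-514.5,W[...,1]+193)
s=(d<48)&(d>22)&(z>70)&(z<90);s[255:]=0;s[:,:225]=0;s[:,400:]=0
h,e=np.histogram(z[s],bins=np.arange(70,88,1));print(h)
s=(np.hypot(W[...,0]-o[0],W[...,1]-o[1])<24)&(abs(z-o[2]-17)<12);print('cap top',np.median(z[s]))
E
python3 chk.py
```

```text
14.5 [ 514.596 -192.777  114.175] F [-0.048  0.541 -3.002] M [ 0.159  0.217 -0.105] op 0.6655 yaw 177.98 tilt [-0. -1. -0.] j6 -2.449376418807185
[ 47  85 164 249 246 362 760 952 632 339 475 321 102   4   0   0   0]
cap top 131.4209168741748
```

Force is falling and the jar is steady. I continue straight up.

Request:
{"fn": "play_rows", "kwargs": {
  "xyz": [
    [0,-1.5,0],
    [0,-1.5,0],
    [0,-1.5,0],
    [0,-1.5,0],
    [0,-1.5,0]
  ],
  "angular": [
    [0,0,0],
    [0,0,0],
    [0,0,0],
    [0,0,0],
    [0,0,0]
  ]
}}

```text
t: 15.05
eef_pos: [514.8, -192.8, 121.9]
ee_rot: [[0.035, 0.001, -0.999], [0.999, -0.0, 0.035], [-0.0, -1.0, -0.001]]
contact_force: [-0.2, 0.1, -1.4]
opening: 0.665
```

```bash
python3 chk.py
```

```text
15.05 [ 514.779 -192.758  121.94 ] F [-0.246  0.124 -1.369] M [-0.04  -0.022 -0.011] op 0.6651 yaw 177.98 tilt [-0.    -1.    -0.001] j6 -2.4478758302975834
[ 40  68 176 211 234 345 702 896 610 330 486 429 274  65   3   0   0]
cap top 139.197698577864
```

Request:
{"fn": "play_rows", "kwargs": {
  "xyz": [
    [0,-4,0],
    [0,-5,0],
    [0,-6,0],
    [0,-10,0],
    [0,-15,0]
  ],
  "angular": [
    [0,0,0],
    [0,0,0],
    [0,0,0],
    [0,0,0],
    [0,0,0]
  ]
}}

```text
t: 15.6
eef_pos: [514.3, -192.6, 161.9]
ee_rot: [[0.035, -0.001, -0.999], [0.999, 0.0, 0.035], [-0.0, -1.0, 0.001]]
contact_force: [0.3, -0.3, -0.6]
opening: 0.665
```

Request:
{"fn": "play_rows", "kwargs": {
  "xyz": [
    [0,-15,0],
    [0,-10,0],
    [0,0,0],
    [0,0,0],
    [0,0,0]
  ],
  "angular": [
    [0,0,0],
    [0,0,0],
    [0,0,0],
    [0,0,0],
    [0,0,0]
  ]
}}

```text
t: 16.1
eef_pos: [514.3, -192.5, 185.5]
ee_rot: [[0.035, -0.001, -0.999], [0.999, 0.0, 0.035], [0.0, -1.0, 0.001]]
contact_force: [0.8, -0.7, -0.8]
opening: 0.66
```

```bash
python3 st.py
python3 - <<'E'
from h import *
c=capture('scene');cv2.imwrite('pics/s7.png',cv2.resize(c['image'][130:290,220:460],None,fx=3,fy=3))
c=capture('wrist');save(c,'w7')
o=get_obs()
plan(o['eef_pos'],o['ee_rot'],[574.5,152,o['eef_pos'][2]],15,2)
E
```

```text
16.1 [ 514.27  -192.509  185.532] F [ 0.787 -0.679 -0.809] M [-0.     0.012  0.029] op 0.66 yaw 177.98 tilt [ 0.    -1.     0.001] j6 -2.4505850443600776
[[23.1, -0.0, -3.2], [23.2, -0.0, -2.4], [23.3, -0.0, -1.6], [23.3, -0.0, -0.8], [23.3, -0.0, 0.0]]
[[23.3, -0.0, 0.9], [23.3, -0.0, 1.7], [23.2, -0.0, 2.5], [23.1, -0.0, 3.3], [23.0, -0.0, 4.1]]
[[22.8, -0.0, 4.9], [22.6, -0.0, 5.7], [22.4, -0.0, 6.5], [22.2, -0.0, 7.2], [21.9, -0.0, 8.0]]
```

View pics/s7.png

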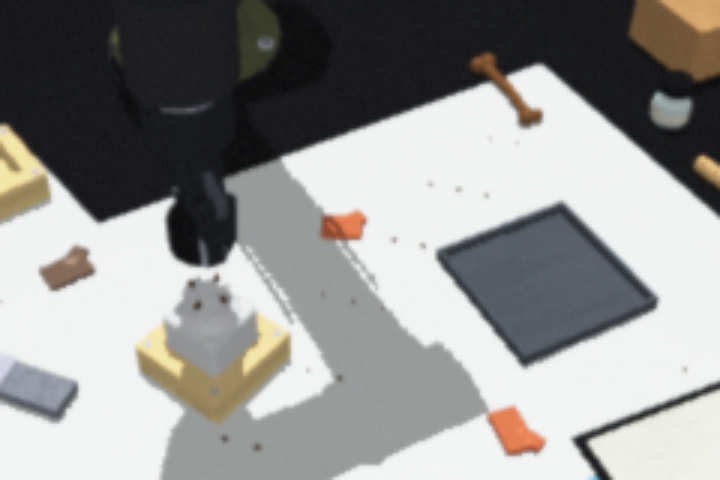

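View pics/w7.png

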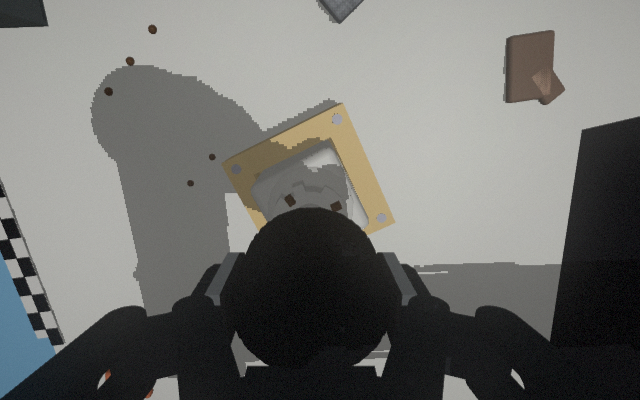

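The cap is held in the jaws, and the open jar is still seated in its stand. Moving over the tray.

Request:
{"fn": "play_rows", "kwargs": {
  "xyz": [
    [12,0,-1.6],
    [23.1,0,-3.2],
    [23.1,0,-3.2],
    [23.1,0,-3.2],
    [23.1,0,-3.2]
  ],
  "angular": [
    [0,0,0],
    [0,0,0],
    [0,0,0],
    [0,0,0],
    [0,0,0]
  ]
}}

```text
t: 16.7
eef_pos: [532.6, -87.4, 186.2]
ee_rot: [[0.035, -0.0, -0.999], [0.999, -0.0, 0.035], [-0.0, -1.0, 0.0]]
contact_force: [-0.2, -0.1, -0.6]
opening: 0.666
```

Request:
{"fn": "play_rows", "kwargs": {
  "xyz": [
    [23.1,0,-3.2],
    [23.1,0,-3.2],
    [23.1,0,-3.2],
    [23.1,0,-3.2],
    [23.1,0,-3.2]
  ],
  "angular": [
    [0,0,0],
    [0,0,0],
    [0,0,0],
    [0,0,0],
    [0,0,0]
  ]
}}

```text
t: 17.2
eef_pos: [552.6, 27.6, 186.1]
ee_rot: [[0.035, -0.0, -0.999], [0.999, -0.0, 0.035], [-0.0, -1.0, 0.0]]
contact_force: [-0.3, -0.3, -0.3]
opening: 0.665
```

Request:
{"fn": "play_rows", "kwargs": {
  "xyz": [
    [23.1,0,-3.2],
    [23.1,0,-3.2],
    [23.1,0,-3.2],
    [23.1,0,-3.2],
    [11.1,0,-1.6]
  ],
  "angular": [
    [0,0,0],
    [0,0,0],
    [0,0,0],
    [0,0,0],
    [0,0,0]
  ]
}}

```text
t: 17.7
eef_pos: [570.5, 131.1, 185.8]
ee_rot: [[0.034, -0.001, -0.999], [0.999, -0.0, 0.034], [-0.0, -1.0, 0.001]]
contact_force: [0.6, -0.6, -0.4]
opening: 0.662
```

Request:
{"fn": "play_rows", "kwargs": {
  "xyz": [
    [0,10,0],
    [0,20,0],
    [0,20,0],
    [0,10,0],
    [0,0,0]
  ],
  "angular": [
    [0,0,0],
    [0,0,0],
    [0,0,0],
    [0,0,0],
    [0,0,0]
  ]
}}

```text
t: 18.2
eef_pos: [569.7, 128.1, 124.3]
ee_rot: [[0.036, -0.003, -0.999], [0.999, -0.002, 0.036], [-0.002, -1.0, 0.003]]
contact_force: [1.2, 0.5, -0.8]
opening: 0.663
```

```bash
python3 st.py
python3 - <<'E'
from h import *
c=capture('wrist');save(c,'w8')
W=cloud(c);z=W[...,2];o=get_obs()['eef_pos']
s=(np.hypot(W[...,0]-o[0],W[...,1]-o[1])<24)&(abs(z-o[2]-17)<12);print('cap top',np.median(z[s]))
s=(abs(W[...,0]-574)<65)&(abs(W[...,1]-152)<65)&(abs(z)<12);print('tray floor',np.median(z[s]),s.sum())
c=capture('scene');cv2.imwrite('pics/s8.png',cv2.resize(c['image'][100:280,300:500],None,fx=3,fy=3))
E
```

```text
18.2 [569.749 128.076 124.293] F [ 1.183  0.505 -0.777] M [0.004 0.022 0.01 ] op 0.6627 yaw 177.95 tilt [-0.002 -1.     0.003] j6 -34.3710955969972
cap top 141.553667215671
tray floor 5.047156681105179 14057
```

View pics/w8.png

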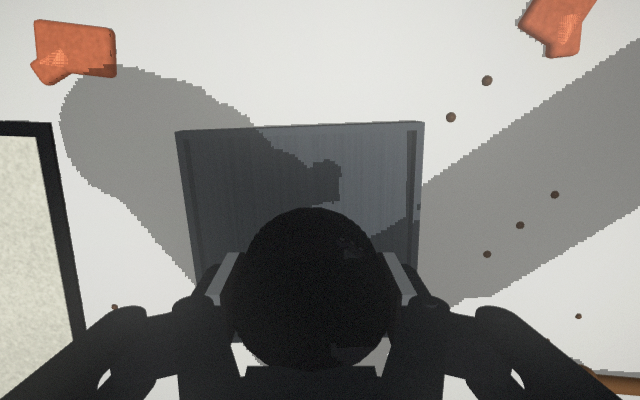

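View pics/s8.png

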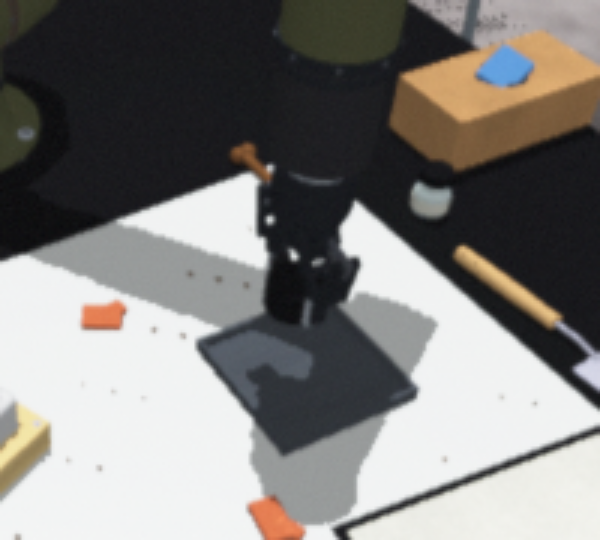

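The tray floor reads z≈5.0 and the cap top is at TCP+17.3, so the rim meets the floor at TCP z≈22.7. I shift about 24 mm to the tray's centre and descend.

Request:
{"fn": "play_rows", "kwargs": {
  "xyz": [
    [12,0,-2],
    [12,5,-2],
    [0,15,0],
    [0,20,0],
    [0,20,0]
  ],
  "angular": [
    [0,0,0],
    [0,0,0],
    [0,0,0],
    [0,0,0],
    [0,0,0]
  ]
}}

```text
t: 18.8
eef_pos: [575.3, 153.3, 64.8]
ee_rot: [[0.035, -0.001, -0.999], [0.999, 0.0, 0.035], [-0.0, -1.0, 0.001]]
contact_force: [-0.3, -0.5, -0.3]
opening: 0.663
```

Request:
{"fn": "play_rows", "kwargs": {
  "xyz": [
    [0,15,0],
    [0,10,0],
    [0,6,0],
    [0,4,0],
    [0,0,0]
  ],
  "angular": [
    [0,0,0],
    [0,0,0],
    [0,0,0],
    [0,0,0],
    [0,0,0]
  ]
}}

```text
t: 19.3
eef_pos: [575.7, 152.8, 31.4]
ee_rot: [[0.035, 0.0, -0.999], [0.999, -0.0, 0.035], [-0.0, -1.0, -0.0]]
contact_force: [0.3, -0.2, -0.2]
opening: 0.664
```

Request:
{"fn": "play_rows", "kwargs": {
  "xyz": [
    [0,0,0],
    [0,0,0],
    [0,0,0],
    [0,0,0],
    [0,0,0]
  ],
  "angular": [
    [0,0,0],
    [0,0,0],
    [0,0,0],
    [0,0,0],
    [0,0,0]
  ]
}}

```text
t: 19.8
eef_pos: [575.7, 152.8, 31.6]
ee_rot: [[0.035, 0.0, -0.999], [0.999, 0.0, 0.035], [0.0, -1.0, -0.0]]
contact_force: [0.4, 0.9, -0.6]
opening: 0.664
```

```bash
python3 st.py
python3 - <<'E'
from h import *
c=capture('scene');cv2.imwrite('pics/s9.png',cv2.resize(c['image'][160:260,340:460],None,fx=6,fy=6))
E
```

```text
19.8 [575.679 152.806  31.571] F [ 0.442  0.916 -0.558] M [-0.067 -0.006 -0.019] op 0.6637 yaw 177.98 tilt [ 0. -1. -0.] j6 -36.15616205147195
```

View pics/s9.png

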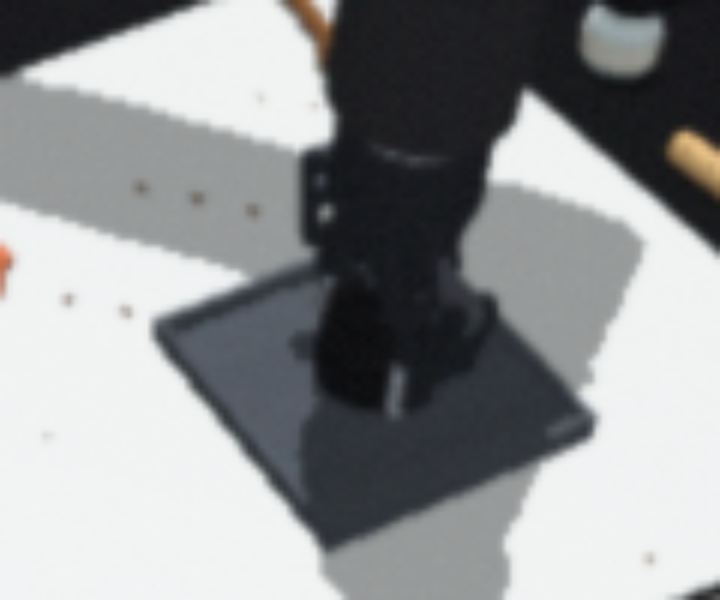

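Request:
{"fn": "play_rows", "kwargs": {
  "xyz": [
    [0,3,0],
    [0,2.5,0],
    [0,1.5,0],
    [0,0.5,0],
    [0,0,0]
  ],
  "angular": [
    [0,0,0],
    [0,0,0],
    [0,0,0],
    [0,0,0],
    [0,0,0]
  ]
}}

```text
t: 20.35
eef_pos: [575.6, 152.7, 23.7]
ee_rot: [[0.035, -0.0, -0.999], [0.999, -0.0, 0.035], [-0.0, -1.0, 0.0]]
contact_force: [0.4, -0.5, 0.6]
opening: 0.662
```

Request:
{"fn": "play_rows", "kwargs": {
  "xyz": [
    [0,0.3,0],
    [0,0.3,0],
    [0,0.2,0],
    [0,0.2,0],
    [0,0,0]
  ],
  "angular": [
    [0,0,0],
    [0,0,0],
    [0,0,0],
    [0,0,0],
    [0,0,0]
  ]
}}

```text
t: 20.85
eef_pos: [575.6, 152.7, 22.9]
ee_rot: [[0.035, -0.0, -0.999], [0.999, -0.0, 0.035], [-0.0, -1.0, 0.0]]
contact_force: [0.1, -0.5, -0.7]
opening: 0.665
```

Request:
{"fn": "play_rows", "kwargs": {
  "xyz": [
    [0,0.2,0],
    [0,0.2,0],
    [0,0,0],
    [0,0,0],
    [0,0,0]
  ],
  "angular": [
    [0,0,0],
    [0,0,0],
    [0,0,0],
    [0,0,0],
    [0,0,0]
  ]
}}

```text
t: 21.35
eef_pos: [575.7, 152.8, 22.8]
ee_rot: [[0.035, 0.0, -0.999], [0.999, -0.0, 0.035], [-0.0, -1.0, -0.0]]
contact_force: [-1.7, 0.0, 3.3]
opening: 0.664
```

Contact is felt (+3.3 N). Opening gently.

Request:
{"fn": "play_rows", "kwargs": {
  "xyz": [
    [0,0.1,0],
    [0,0,0],
    [0,0,0],
    [0,0,0],
    [0,0,0]
  ],
  "angular": [
    [0,0,0],
    [0,0,0],
    [0,0,0],
    [0,0,0],
    [0,0,0]
  ]
}}

```text
t: 21.85
eef_pos: [575.7, 152.8, 22.8]
ee_rot: [[0.035, 0.0, -0.999], [0.999, -0.0, 0.035], [-0.0, -1.0, -0.0]]
contact_force: [-3.6, 0.2, 5.7]
opening: 0.664
```

Request:
{"fn": "play_rows", "kwargs": {
  "xyz": [
    [0,0,0],
    [0,0,0],
    [0,0,0],
    [0,0,0],
    [0,0,0]
  ],
  "angular": [
    [0,0,0],
    [0,0,0],
    [0,0,0],
    [0,0,0],
    [0,0,0]
  ],
  "hand": 0.75
}}

```text
t: 22.35
eef_pos: [575.6, 152.7, 22.2]
ee_rot: [[0.035, -0.0, -0.999], [0.999, -0.0, 0.035], [-0.0, -1.0, 0.0]]
contact_force: [-0.1, -0.3, -0.9]
opening: 0.752
```

Request:
{"fn": "play_rows", "kwargs": {
  "xyz": [
    [0,0,0],
    [0,0,0],
    [0,0,0],
    [0,0,0],
    [0,0,0]
  ],
  "angular": [
    [0,0,0],
    [0,0,0],
    [0,0,0],
    [0,0,0],
    [0,0,0]
  ],
  "hand": 1
}}

```text
t: 22.85
eef_pos: [575.6, 152.8, 22.4]
ee_rot: [[0.035, -0.0, -0.999], [0.999, -0.0, 0.035], [-0.0, -1.0, 0.0]]
contact_force: [-0.6, -0.4, 0.1]
opening: 1.003
```

```bash
python3 st.py
python3 - <<'E'
from h import *
c=capture('wrist');save(c,'w10');W=cloud(c);z=W[...,2]
s=(np.hypot(W[...,0]-575,W[...,1]-153)<24)&(z>30)&(z<55);print('cap top',np.median(z[s]),np.percentile(z[s],[10,90]))
E
```

```text
22.85 [575.607 152.756  22.411] F [-0.555 -0.412  0.106] M [-0.025 -0.058  0.015] op 1.0025 yaw 177.98 tilt [-0. -1.  0.] j6 -36.155393527665744
cap top 40.06062297184373 [39.365 40.773]
```

View pics/w10.png

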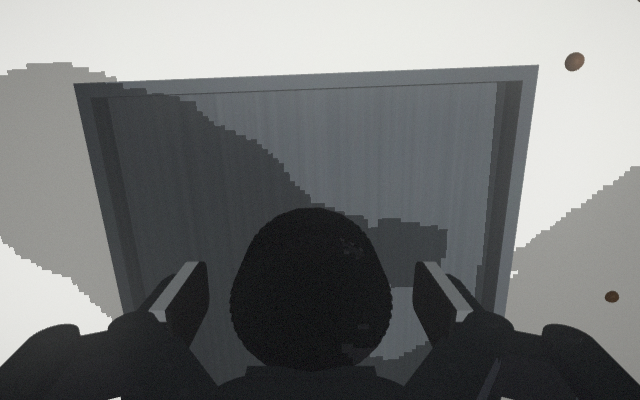

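The cap stands at (312,285) inside the tray, with its top at z=40.1 (floor 5 + 35, so it is flat) and the jaws clear of it. Retreating straight up.

Request:
{"fn": "play_rows", "kwargs": {
  "xyz": [
    [0,-5,0],
    [0,-10,0],
    [0,-20,0],
    [0,-30,0],
    [0,-30,0]
  ],
  "angular": [
    [0,0,0],
    [0,0,0],
    [0,0,0],
    [0,0,0],
    [0,0,0]
  ]
}}

```text
t: 23.4
eef_pos: [575.6, 152.6, 119.3]
ee_rot: [[0.035, 0.0, -0.999], [0.999, -0.0, 0.035], [-0.0, -1.0, -0.0]]
contact_force: [0.6, 0.3, 0.3]
opening: 0.999
```

Request:
{"fn": "play_rows", "kwargs": {
  "xyz": [
    [0,-40,0],
    [0,-40,0],
    [0,-30,0],
    [0,-10,0],
    [0,0,0]
  ],
  "angular": [
    [0,0,0],
    [0,0,0],
    [0,0,0],
    [0,0,0],
    [0,0,0]
  ]
}}

```text
t: 23.9
eef_pos: [576.2, 153.0, 240.2]
ee_rot: [[0.035, 0.004, -0.999], [0.999, 0.002, 0.035], [0.002, -1.0, -0.004]]
contact_force: [0.8, 0.8, -0.8]
opening: 1.003
```

Request:
{"fn": "play_rows", "kwargs": {
  "xyz": [
    [0,0,0],
    [0,0,0],
    [0,0,0],
    [0,0,0],
    [0,0,0]
  ],
  "angular": [
    [0,0,0],
    [0,0,0],
    [0,0,0],
    [0,0,0],
    [0,0,0]
  ]
}}

```text
t: 24.4
eef_pos: [575.5, 152.7, 236.9]
ee_rot: [[0.035, -0.001, -0.999], [0.999, -0.0, 0.035], [-0.0, -1.0, 0.001]]
contact_force: [0.8, 0.5, -0.1]
opening: 1.0
```

```bash
python3 st.py
python3 - <<'E'
from h import *
c=capture('wrist');W=cloud(c);z=W[...,2]
s=(np.hypot(W[...,0]-575,W[...,1]-153)<24)&(z>20)&(z<70);print('cap top',np.median(z[s]),np.percentile(z[s],[5,95]))
A=np.c_[W[s][:,:2],np.ones(s.sum())];print('plane',np.linalg.lstsq(A,z[s],rcond=None)[0])
c=capture('scene');save(c,'s11')
t=capture('top');save(t,'t11')
W=cloud(t);z=W[...,2];d=np.hypot(W[...,0]-514.5,W[...,1]+193)
c0=dict(np.load('/tmp/top0.npz'));z0=cloud(c0)[...,2]
for n,zz,dd in [('before',z0,0),('now',z,0)]:
    s=(d<45)&(zz>60)&(zz<90);print(n,np.histogram(zz[s],bins=np.arange(68,92,2))[0])
s=(d<25);print('neck/boss',np.nanpercentile(z[s],[50,90,99]))
E
```

```text
24.4 [575.534 152.739 236.949] F [ 0.782  0.451 -0.141] M [-0.037 -0.011 -0.036] op 0.9996 yaw 177.98 tilt [-0.    -1.     0.001] j6 -36.15646488448308
cap top 40.03311480772345 [38.898 41.262]
plane [-0.002  0.001 41.019]
before [ 3 12 29 25 39 35 10  3  0  1  3]
now [ 8 13 26 55 65 51 47 20  6  1  2]
neck/boss [101.974 108.794 111.851]
```

View pics/s11.png

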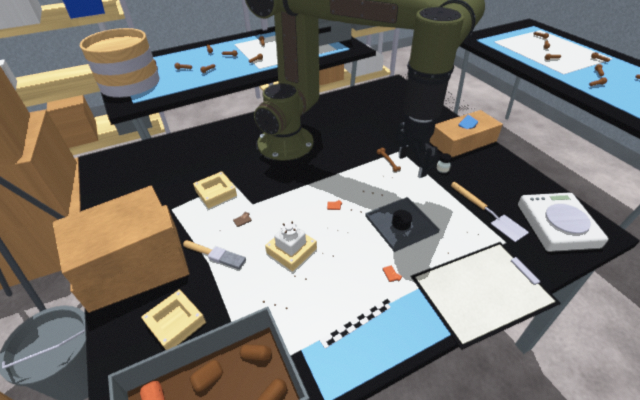

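View pics/t11.png

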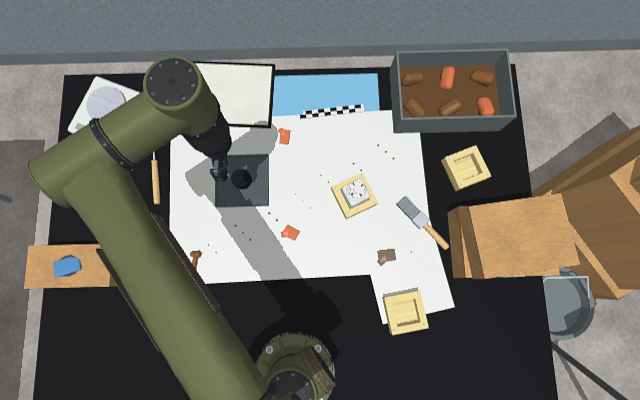

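The scene view shows the cap flat in the tray at (402,220) and the open jar seated at (291,240). The sherds, brush, bone and small jar are where they were. The arm is clear, so I hand the job in.

```bash
python3 -c "
from h import *
print(finish_job())"
```

```text
the job is handed in; nothing more can be done
None
```

The cap is off and stands open side down, flat in the metal tray. The jar is still seated in its stand, and I handed the job in at about 24.5 s.

**Twist:** I gripped the cap across at mid-height. It took about 1.2 N m and broke loose between 10° and 18°, then turned with almost no torque. The stop came at about 65°; I felt it up to 0.98 N m, then backed off 3° to unload it.

**Lift:** I lifted the cap straight up and set it down with about 6 N of contact before opening the jaws.

**Last checks:**
- **Cap:** its top is at z = 40.0 mm and level, which matches the 5 mm tray floor plus the 35 mm cap.
- **Jar:** its boss reads about 109 mm, as expected for a seated jar. The top camera's few shoulder readings (before and after) were too noisy to add anything.
- **Other things:** the sherds, brush, bone and small jar look unmoved in the pictures, by eye only. The arm is clear and touches nothing.

**Disagreements:**
- **Pull at the start of the lift:** I felt a downward pull of about 5 N. The wrist depth showed the jar's shoulder had not moved while the cap had risen 3 mm. The pull faded to about 1 N by 14 mm of lift, so I took it as rubbing.
- **Rubbing after break-loose:** at 28° I felt none of the rubbing the text describes.
- **Cap position:** the camera estimates of its centre differed by up to about 4 mm. I centred the jaws by the wrist view instead.

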